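# Sort left-hand and right-hand weld brackets from a slanted cooling rack

### The job

Take the two mirror-image steel brackets off the slanted red rack and sort them: the left-hand one into the blue bin, the right-hand one into the yellow bin. Stand each upright on its foot on the bin floor, with its low end right up against the middle of the bin's black stop and square to it, without shoving the stop along; lower it right down to the floor before you let go. Leave the pliers, the spray can and the yellow welding square where they are.

Things in the scene. Friction and masses are not known exactly. Their poses are not given: they have to be found in the camera images.
- left_bracket: left-hand bracket, loose grey steel, 0.25-0.42 kg: upright web plate 8 mm thick (y), 50 mm long (x -25 to +25), 140 mm tall at its tall end (x -25 to +9), edge sloping down to 60 mm at the low end (x +25). Foot plate 50 x 40 x 8 mm sticks out to +y only (y -4 to +36): on the left seen from the tall end, looking along +x. Origin: underside, middle of the web; z up the web
- right_bracket: right-hand bracket: exact mirror image of the left-hand one, same sizes and origin, but its foot sticks out to -y only (y -36 to +4 mm): on the right seen from the tall end, looking along +x. Which bracket is in which place of the rack varies. Let go on a level floor while leaning as in the rack, a bracket topples
- left_bracket_end (a point): middle of the left-hand bracket's low end face, at (25, 0, 8) mm in its frame; this face goes against the middle of the bin's black stop
- right_bracket_end (a point): middle of the right-hand bracket's low end face, at (25, 0, 8) mm in its frame; this face goes against the middle of the bin's black stop
- rack: slanted red steel rack, fixed, 230 mm wide (y), base 110 mm deep, 96 mm high; origin: centre of the base's underside. Its floor slopes 0.47 rad up away from the robot; a lip at the low side, 60 mm tall, square to the floor, holds the brackets. They stand in it 49-59 mm either side of its middle, leaning 0.47 rad in their web's plane, tops towards the robot, tall end at the lip, origins 55 mm up
- blue_bin: open blue bin for the left-hand bracket, fixed, 128 x 128 x 48 mm, walls and floor 4 mm. Origin: centre of the underside; x away from the robot. A black stop plate (30 mm wide, centred at y = 0, z 5 to 45 mm, 5 mm thick) stands square to x at its far side; its face, towards the robot, is set anywhere from x = 28 to 54 mm: find it by touch. Friction holds it to 45 N. Bins swap sides
- yellow_bin: open yellow bin for the right-hand bracket, fixed, same size, frame and kind of black stop as the blue bin (the two stops are set differently)
- pliers: bystander: loose pliers with blue handles, 150 mm long and 12 mm high, lying in front of the rack; origin at the pivot, underside
- spray_can: bystander: loose green can, 52 mm diameter, 100 mm tall, origin at the centre of its underside
- weld_square: bystander: loose yellow L-shaped welding square, legs 110 and 100 mm, 20 mm wide, 18 mm high; origin at the middle of the longer leg's underside
- left_bracket_grip (a point): place to grip the left-hand bracket across its 8 mm web: at (-8, 0, 118) mm in its frame, 22 mm below the top edge, in the middle of the 34 mm long tall part
- right_bracket_grip (a point): place to grip the right-hand bracket across its 8 mm web: at (-8, 0, 118) mm in its frame, 22 mm below the top edge, in the middle of the 34 mm long tall part
Mind the look-alikes: they are no part of the job. What is shaped like the left_bracket but brown or purple is not meant. What is shaped like the right_bracket but purple is not meant.

How it is judged (in metres and radians):
On the way, in this order (a step that is already met when the one before it is completed fails the run):
1. one bracket, still held, is lowered upright onto the floor of its own bin (within 5 mm of it and in contact with the bin) (((z of left_bracket in the frame of blue_bin between 0 and 0.009 m and x of left_bracket in the frame of blue_bin between -0.06 and 0.06 m and y of left_bracket in the frame of blue_bin between -0.06 and 0.06 m and angle between left_bracket's own z axis and vertical below 0.15 rad and contact force between the fingers and left_bracket above 1 N and contact force between left_bracket and blue_bin above 0.3 N) or (z of right_bracket in the frame of yellow_bin between 0 and 0.009 m and x of right_bracket in the frame of yellow_bin between -0.06 and 0.06 m and y of right_bracket in the frame of yellow_bin between -0.06 and 0.06 m and angle between right_bracket's own z axis and vertical below 0.15 rad and contact force between the fingers and right_bracket above 1 N and contact force between right_bracket and yellow_bin above 0.3 N))), for 0.1 s.
2. while that one stands released in its bin, the other does the same in its own bin (((z of left_bracket in the frame of blue_bin between 0 and 0.009 m and x of left_bracket in the frame of blue_bin between -0.06 and 0.06 m and y of left_bracket in the frame of blue_bin between -0.06 and 0.06 m and angle between each of left_bracket, right_bracket's own z axis and vertical below 0.15 rad and contact force between the fingers and left_bracket above 1 N and contact force between left_bracket and blue_bin above 0.3 N and z of right_bracket in the frame of yellow_bin between 0 and 0.01 m and x of right_bracket in the frame of yellow_bin between -0.06 and 0.06 m and y of right_bracket in the frame of yellow_bin between -0.06 and 0.06 m and contact force between the fingers and right_bracket below 0.1 N) or (z of right_bracket in the frame of yellow_bin between 0 and 0.009 m and x of right_bracket in the frame of yellow_bin between -0.06 and 0.06 m and y of right_bracket in the frame of yellow_bin between -0.06 and 0.06 m and angle between each of right_bracket, left_bracket's own z axis and vertical below 0.15 rad and contact force between the fingers and right_bracket above 1 N and contact force between right_bracket and yellow_bin above 0.3 N and z of left_bracket in the frame of blue_bin between 0 and 0.01 m and x of left_bracket in the frame of blue_bin between -0.06 and 0.06 m and y of left_bracket in the frame of blue_bin between -0.06 and 0.06 m and contact force between the fingers and left_bracket below 0.1 N))), for 0.1 s.
At the end, for the whole second after the job is handed in: Left-hand bracket in the blue bin, right-hand one in the yellow: each upright on its foot on the floor (3 degrees, 3 mm), the middle of its low end within 8 mm of the centre of the bin's black stop (2.5 mm behind its face), square to it within 6 degrees, at rest (z of left_bracket in the frame of blue_bin between 0 and 0.007 m and x of left_bracket in the frame of blue_bin between -0.06 and 0.06 m and y of left_bracket in the frame of blue_bin between -0.06 and 0.06 m and angle between each of left_bracket, right_bracket's own z axis and vertical below 0.15 rad and angle between each of left_bracket, right_bracket's own z axis and vertical below 0.06 rad and horizontal distance between left_bracket_end and blue_stop_c0 below 0.008 m and angle between the x axis of left_bracket and the x axis of blue_bin, either way round below 0.1 rad and linear speed of each of left_bracket, right_bracket below 0.02 m/s and angular speed of each of left_bracket, right_bracket below 0.1 rad/s and z of right_bracket in the frame of yellow_bin between 0 and 0.007 m and x of right_bracket in the frame of yellow_bin between -0.06 and 0.06 m and y of right_bracket in the frame of yellow_bin between -0.06 and 0.06 m and horizontal distance between right_bracket_end and yellow_stop_c0 below 0.008 m and angle between the x axis of right_bracket and the x axis of yellow_bin, either way round below 0.1 rad); the robot touches nothing.
It fails at once if the pliers is moved more than 20 mm (distance of pliers from where it was at the start of the episode above 0.02 m).
It fails at once if the spray can is moved more than 20 mm (distance of spray_can from where it was at the start of the episode above 0.02 m).
It fails at once if the welding square is moved more than 20 mm (distance of weld_square from where it was at the start of the episode above 0.02 m).
It fails at once if the black stop in the blue bin is shoved more than 4 mm (distance of blue_stop_c0 from where it was at the start of the episode above 0.004 m).
It fails at once if the black stop in the yellow bin is shoved more than 4 mm (distance of yellow_stop_c0 from where it was at the start of the episode above 0.004 m).
It also fails if it takes over 64 s, if anything falls off the work surface, if the arm or the gripper's body presses on something with over 40 N, if the wrist force passes 120 N, or if a joint passes its speed limit or range.

### The arm

A 7-joint arm with a two-finger parallel gripper is mounted at the origin on the work surface. World frame = base frame: x ahead of the robot, y to its left, z up, the work surface at z = 0. Lengths are in m, angles in degrees, forces in N, time in s.
With the tool pointing down it reaches from about 0.35 to 0.775 m from the base axis. Payload 3.1 kg.
Tool frame: the origin (TCP) lies on the centre line of the jaws, within the pads' length; the fingertips stand 17 mm ahead of it and the grasp point (between the pads) lies 2 mm behind it (robot.tip_reach is the distance from the TCP to the fingertips, in m); z points along the fingers, y is the line along which they close (so a half turn about z gives the same grasp; the last joint's range is limited). The gripper opens to 85 mm and grips with 20 to 120 N. Pads are 22 mm wide; open, the fingers measure 114 mm over their backs; the gripper's body (76 mm by 85 mm) begins 54 mm behind the grasp point. The pads swing forward as they close: fully open they stand 13 mm farther back than shut.
Start: joints at [60.98, 17.813, 0.802, 86.603, -0.252, 75.585, -1.558], TCP at [0.247, -0.492, 0.248] pointing down, gripper open.
Joint ranges: [-154.91, 154.91], [-16.99, 109.72], [-72.82, 74.43], [7.12, 147.25], [-82.49, 262.49], [11.32, 116.49], [-174.64, 174.64]. Speed limits (degrees/s): [159.86, 159.86, 180, 180, 180, 180, 180].

### API

Orientations are given as [roll, pitch, yaw] about the fixed x, y, z axes, in that order (R = Rz(yaw) Ry(pitch) Rx(roll)).
In Python, from station import robot, fingers, vision, workorder, recognise gives the robot as it stands. Calls block until the motion is done:
- robot.move_to(position, orientation): joint-space move of the TCP to a pose.
- robot.line_to(position, orientation=None, velocity=0.15, f_stop=None): straight line of the TCP; orientation=None keeps the orientation; velocity is the mean speed in m/s. With f_stop (N) it stops when the force on the tool has changed by that much, and returns True; else False.
- robot.move_j(angles): joint-space move.
- fingers.gripper_to(opening, force=None): opening from 0.0 (shut) to 1.0 (fully open); force is the grip in N (None keeps the last); returns when the fingers have stopped.
- robot.pause(seconds).
- robot.inverse_kinematics(position, orientation): joint angles nearest the present ones, or None.
- vision.grab_frame(name): name is "scene" or "top" or "wrist"; returns the picture (400x640x3 uint8, red, green, blue); there is no depth.
- vision.calibration(name): a dict with "mtx" (3x3 intrinsics, pixels), "extrinsics" (4x4, takes a point from world to camera coordinates); the wrist camera has in their place "T_tool_cam" (4x4, takes a point from camera to tool coordinates, whose origin is the TCP and whose axes are the flange's). Camera axes: x right, y up, looking along -z (the intrinsics and any distortion apply to the point x, -y, -z); pixel columns grow to the right and rows downward; lengths in m; the calibration is good to about 2 mm. A picture is of the moment at which its call begins: read the wrist's pose just before it. calibration takes no time and is no camera call.
A pose or a line that the arm cannot do raises robot.PlanningError and nothing moves.
- workorder.close_job(): hands the job in; it is judged then, once.
Trained networks look in the newest picture that a camera, given by its name, has taken for a name from the list of things; names that differ only in an ending like _2 or _b are one class to them, and where a whole thing is asked for, a point or a joint stands for the part that bears it (a point fixed in the world has none). Each returns a list of dicts, best first, with "p" (0 to 1); they miss things now and then, are a little off and sometimes report something else, mostly with a low value. They report only what shows in the picture. A call takes as long as a camera call. They do not tell look-alikes from the thing itself.
- recognise(label, camera): "rect" ([centre column, centre row, width, height] in pixels, round what is visible of it).
Readings, each from a call of its own:
- robot.current_time_s(): time.
- robot.current_joint_positions(): joint angles.
- robot.current_dq(): joint speeds.
- robot.current_joint_torque(): joint torques, N m.
- robot.current_tool_pos(): TCP position.
- robot.current_eef_rot(): TCP orientation.
- robot.current_contact_force(): force on the tool from outside, world axes, zero at the start.
- robot.current_torque(): the same for the moment, N m.
- robot.current_finger_gap(): opening from 0.0 (shut) to 1.0 (fully open).
- robot.current_gripper_force(): force on a finger pad.
Only numpy, scipy, OpenCV 4.12 (cv2) and the standard library are available. Lean on these libraries where they do the work, as an engineer would, in place of code of your own. Each camera call takes 0.05 s, during which the arm holds its last target. There are 200 camera calls.

## Working session

There is one attempt and no reset: what is moved stays moved. The work goes in short steps, each a Python script; the robot and the scene stay as the last script left them, time stands still between calls to the robot, and variables do not carry over. Pictures are saved under pics/ and viewed, at most 10 in all, crops included, and the job is handed in when it is done.

```bash
mkdir -p pics; ls
python3 - <<'E'
from station import robot, fingers, vision, workorder, recognise
import cv2, numpy as np
ims=[]
for c in ["scene","top"]:
    im=vision.grab_frame(c); cv2.imwrite(f"pics/{c}0.png",im[...,::-1])
    K=vision.calibration(c); print(c,{k:np.round(v,4).tolist() if not isinstance(v,(str,)) else v for k,v in K.items()})
    for n in ["left_bracket","right_bracket","rack","blue_bin","yellow_bin","pliers","spray_can","weld_square","left_bracket_grip","right_bracket_grip"]:
        print(n,[(np.round(d["rect"]).tolist(),round(d["p"],2)) for d in recognise(n,c)[:4]])
print({k:np.round(v,4).tolist() for k,v in vision.calibration("wrist").items()})
print(robot.current_time_s(),robot.current_eef_rot(),robot.current_tool_pos(),robot.tip_reach)
E
```

```text
pics
scene {'mtx': [[477.53, 0.0, 320.0179], [0.0, 477.53, 195.894], [0.0, 0.0, 1.0]], 'extrinsics': [[-0.6234, 0.7817, -0.0176, 0.4261], [-0.4982, -0.3798, 0.7795, 0.1995], [0.6026, 0.4947, 0.6262, -1.8029], [0.0, 0.0, 0.0, 1.0]]}
left_bracket [([317.0, 197.0, 23.0, 53.0], 0.94), ([223.0, 186.0, 34.0, 22.0], 0.85), ([270.0, 272.0, 52.0, 32.0], 0.65)]
right_bracket [([343.0, 208.0, 28.0, 50.0], 0.97), ([430.0, 211.0, 37.0, 38.0], 0.91), ([330.0, 299.0, 40.0, 47.0], 0.84)]
rack [([327.0, 228.0, 86.0, 73.0], 0.75)]
blue_bin [([426.0, 254.0, 64.0, 58.0], 0.63), ([374.0, 208.0, 24.0, 19.0], 0.63)]
yellow_bin [([297.0, 169.0, 48.0, 38.0], 0.88), ([342.0, 206.0, 32.0, 51.0], 0.24)]
pliers [([376.0, 207.0, 29.0, 20.0], 0.57), ([344.0, 205.0, 28.0, 52.0], 0.48)]
spray_can [([244.0, 203.0, 21.0, 36.0], 0.68)]
weld_square [([423.0, 298.0, 44.0, 31.0], 0.73)]
left_bracket_grip [([271.0, 275.0, 55.0, 28.0], 0.9), ([315.0, 196.0, 19.0, 51.0], 0.86), ([224.0, 187.0, 35.0, 22.0], 0.62)]
right_bracket_grip [([434.0, 212.0, 34.0, 39.0], 0.9), ([329.0, 298.0, 42.0, 42.0], 0.62), ([344.0, 205.0, 31.0, 
[... 661 characters left out ...]
rs [([290.0, 251.0, 26.0, 58.0], 0.89)]
spray_can [([398.0, 155.0, 26.0, 23.0], 0.69)]
weld_square [([182.0, 170.0, 40.0, 53.0], 0.79)]
left_bracket_grip [([447.0, 175.0, 59.0, 28.0], 0.64), ([314.0, 107.0, 30.0, 58.0], 0.62)]
right_bracket_grip [([284.0, 198.0, 25.0, 48.0], 0.61), ([230.0, 290.0, 55.0, 41.0], 0.61), ([244.0, 121.0, 25.0, 56.0], 0.6), ([403.0, 255.0, 56.0, 57.0], 0.3)]
{'mtx': [[285.2062, 0.0, 321.0661], [0.0, 285.2062, 199.265], [0.0, 0.0, 1.0]], 'T_tool_cam': [[-0.0004, 0.9464, 0.323, 0.0829], [1.0, 0.0005, 0.0, -0.0001], [-0.0001, 0.323, -0.9464, -0.1259], [0.0, 0.0, 0.0, 1.0]]}
1.1 [1.79997397e+02 1.65957812e-03 2.66356498e+01] [ 0.24656292 -0.49165303  0.24832172] 0.017
```

Run:
```python
import cv2
a=cv2.imread("pics/top0.png")[70:330,140:500]; cv2.imwrite("pics/topc.png",cv2.resize(a,(792,572),interpolation=3))
a=cv2.imread("pics/scene0.png")[130:340,190:470]; cv2.imwrite("pics/scenec.png",cv2.resize(a,(784,588),interpolation=3))
```

```text
(no output)
```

View pics/topc.png

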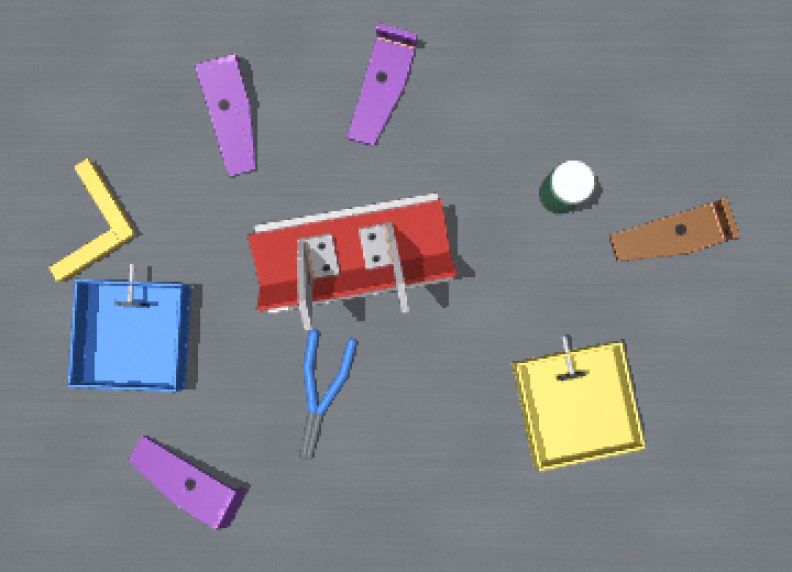

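View pics/scenec.png

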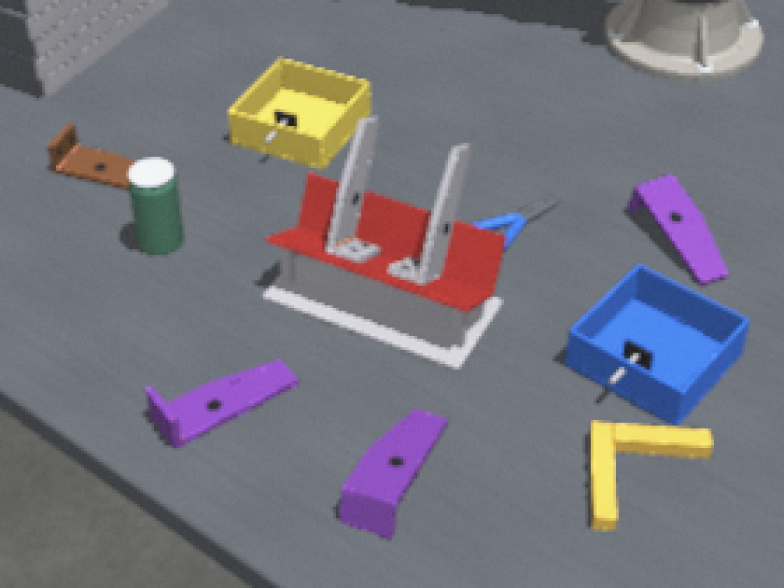

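The top view has the rack at crop ~(350,255). The bracket on its left, at (303,285), has its foot pointing right, so it is the right-hand one and goes to the yellow bin at (580,405). The bracket on its right, at (397,265), has its foot pointing left, so it is the left-hand one and goes to the blue bin at (130,335). The scene view agrees. Next I'll fit the bins, estimate the web tips, and take a close look with the wrist camera.

```bash
cat > h.py <<'E'
import numpy as np, cv2, json
from scipy.optimize import minimize, least_squares
from scipy.spatial.transform import Rotation as Ro
from station import robot, fingers, vision, workorder, recognise
def rot(o): return Ro.from_euler('xyz',o,degrees=True).as_matrix()
def cam(name,pose=None):
    c=vision.calibration(name)
    if name!="wrist": return c["mtx"],c["extrinsics"]
    p,o=pose; T=np.eye(4); T[:3,:3]=rot(o); T[:3,3]=p
    return c["mtx"],np.linalg.inv(T@c["T_tool_cam"])
def proj(C,P):
    K,E=C; q=np.atleast_2d(P)@E[:3,:3].T+E[:3,3]; q=q*[1,-1,-1]; q=q@K.T
    return q[:,:2]/q[:,2:]
def tri(obs):  # [(C,px)]
    return least_squares(lambda X: np.concatenate([proj(C,X)[0]-p for C,p in obs]),[.6,0,.1]).x
def onplane(C,p,z):
    return least_squares(lambda X: proj(C,[X[0],X[1],z])[0]-p,[.6,0]).x
def wrist(fn):
    pose=(robot.current_tool_pos(),robot.current_eef_rot()); im=vision.grab_frame("wrist")
    cv2.imwrite(fn,im[...,::-1]); return im,cam("wrist",pose),pose
def mask(im,lo,hi):
    return cv2.inRange(cv2.cvtColor(im,cv2.COLOR_RGB2HSV),lo,hi)>0
BOX=np.array([[x,y,z] for x in(-.064,.064) for y in(-.064,.064) for z in(0,.048)])
def w(P,p):  # local->world for (x,y,yaw)
    c,s=np.cos(p[2]),np.sin(p[2]); return np.c_[p[0]+c*P[:,0]-s*P[:,1],p[1]+s*P[:,0]+c*P[:,1],P[:,2]]
def fitbin(views,p0):  # views [(C,mask)] ; silhouettes
    def cost(p):
        t=0
        for C,m in views:
            h=cv2.convexHull(proj(C,w(BOX,p)).astype(np.float32))
            r=np.zeros((1600,2560),np.uint8); cv2.fillConvexPoly(r,np.round(h*4+1.5).astype(int),255)
            r=cv2.resize(r,(640,400),interpolation=cv2.INTER_AREA)/255.
            t+=np.abs(r-m).sum()/m.sum()
        return t
    s=np.array([[0,0,0],[.01,0,0],[0,.01,0],[0,0,.15]])+p0
    r=minimize(cost,p0,method='Nelder-Mead',options=dict(initial_simplex=s,xatol=1e-4,fatol=1e-4)); return r.x,r.fun
E
python3 - <<'E'
from h import *
ims={c:cv2.imread(f"pics/{c}0.png")[...,::-1] for c in("top","scene")}
C={c:cam(c) for c in ims}
out={}
for n,lo,hi,px,y0,sc in [("blue",(100,120,40),(118,255,255),(200,221),-.04,(426,254)),("yellow",(20,60,60),(35,255,255),(401,255),.17,(297,169))]:
    vs=[]
    for c,ctr in(("top",px),("scene",sc)):
        m=mask(ims[c],lo,hi).astype(np.uint8)
        k,lab,st,_=cv2.connectedComponentsWithStats(m)
        roi=np.zeros_like(m); roi[ctr[1]-40:ctr[1]+40,ctr[0]-40:ctr[0]+40]=1
        l=max(range(1,k),key=lambda i:(roi*(lab==i)).sum()); m=(lab==l).astype(np.uint8)
        m=cv2.morphologyEx(cv2.copyMakeBorder(m,0,0,0,0,0),cv2.MORPH_CLOSE,np.ones((3,3)))
        cs,_=cv2.findContours(m,0,2); f=np.zeros_like(m); cv2.drawContours(f,cs,-1,1,-1); vs.append((C[c],f)); print(n,c,cv2.boundingRect(f))
    p0=[*onplane(C["top"],px,.03),y0]
    for v in (vs,vs[:1],vs[1:]): r=fitbin(v,p0); print(n,np.round(r[0],4),round(r[1],3))
    out[n]=list(fitbin(vs,p0)[0])
t=lambda a,b:(140+a*360/792,70+b*260/572); s=lambda a,b:(190+a*280/784,130+b*210/588)
for n,a,b in(("left",t(405,311),s(369,117)),("right",t(307,328),s(461,145))):
    X=tri([(C["top"],a),(C["scene"],b)]); out[n]=list(X); print(n,X,proj(C["top"],X)-a,proj(C["scene"],X)-b)
json.dump(out,open("p.json","w"))
E
```

```text
blue top (171, 197, 56, 51)
blue scene (392, 224, 66, 58)
blue [ 0.549   0.2617 -0.0359] 0.052
blue [ 0.5492  0.2611 -0.0432] 0.022
blue [ 0.5481  0.2626 -0.0373] 0.022
yellow top (372, 225, 61, 59)
yellow scene (271, 150, 52, 41)
yellow [ 0.4667 -0.2756  0.2121] 0.056
yellow [ 0.4669 -0.2759  0.2083] 0.02
yellow [ 0.4654 -0.2748  0.1982] 0.031
left [ 0.57591723 -0.0717717   0.16693231] [[ 0.62302893 -0.48841818]] [[0.98981605 0.00394632]]
right [0.55772821 0.03164991 0.16711775] [[ 0.59577871 -0.44814054]] [[ 0.90687491 -0.05356405]]
```

```bash
cat >> h.py <<'E'
D=json.load(open("p.json")); 
def frame(p,yaw,lean): # bracket pose -> R,t; lean: top towards -x
    return Ro.from_euler('zy',[yaw,-lean]).as_matrix()
E
python3 - <<'E'
from h import *
d=rot([180,-26.93,10])[:,2]; mid=(np.array(D["left"])+D["right"])/2
robot.move_to(list(mid-0.11*d),[180,-26.93,10])
im,C,pose=wrist("pics/w1.png"); print(pose,robot.current_time_s())
for n in("left_bracket","right_bracket"): print(n,[(np.round(q["rect"]).tolist(),round(q["p"],2)) for q in recognise(n,"wrist")[:4]])
for n,s in(("left",1),("right",-1)):
    R=frame(None,np.radians(10),.47); o=np.array(D[n])-R@[-.02,0,.14]; print(n,o)
    print(np.round(proj(C,o+np.array([[-.025,0,.14],[.009,0,.14],[.025,0,.06],[.025,s*.036,.008],[-.025,s*.036,.008],[.025,0,.008]])@R.T)).tolist())
cv2.imwrite("pics/w1c.png",cv2.resize(im[:,120:520][...,::-1],(600,600)))
E
```

```text
(array([ 0.51795764, -0.03006643,  0.26520252]), array([179.98675452, -26.94087418,   9.88750039])) 3.0917
left_bracket [([364.0, 40.0, 67.0, 80.0], 0.89), ([583.0, 189.0, 103.0, 38.0], 0.71), ([358.0, 167.0, 52.0, 74.0], 0.64)]
right_bracket [([279.0, 170.0, 59.0, 77.0], 0.83), ([241.0, 44.0, 40.0, 87.0], 0.82)]
left [ 0.65688178 -0.06829874  0.05103286]
[[379.0, 207.0], [381.0, 169.0], [372.0, 139.0], [340.0, 135.0], [340.0, 173.0], [369.0, 134.0]]
right [0.63869275 0.03512287 0.05121831]
[[260.0, 207.0], [256.0, 170.0], [276.0, 139.0], [314.0, 134.0], [315.0, 173.0], [286.0, 135.0]]
```

View pics/w1.png

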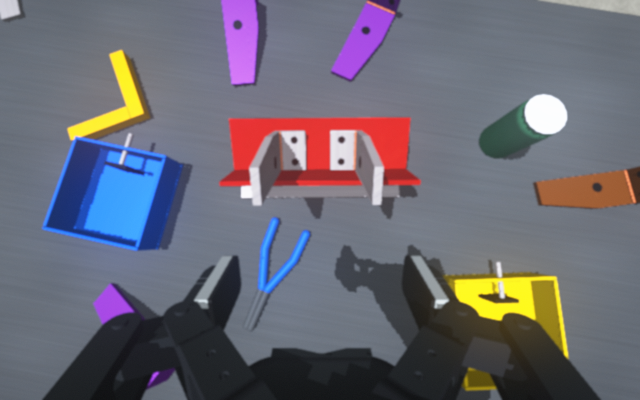

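The wrist view shows both brackets, with tops at about (256,203) for the right-hand and (377,203) for the left-hand, and the rack red around (320,150). I'll enlarge it to measure the corners.

```bash
python3 -c "
import cv2
a=cv2.imread('pics/w1.png')[110:215,215:425]; cv2.imwrite('pics/w1d.png',cv2.resize(a,(800,400),interpolation=cv2.INTER_CUBIC))"
```

```text
(no output)
```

View pics/w1d.png

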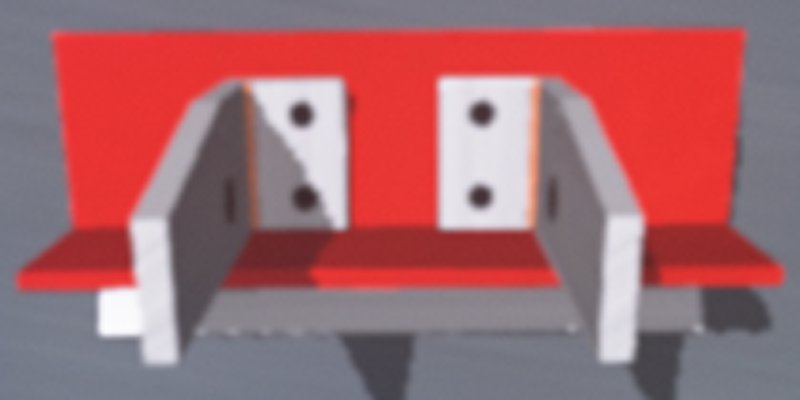

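Run:
```python
from h import *
C=cam("wrist",(np.array([0.51795764,-0.03006643,0.26520252]),np.array([179.98675452,-26.94087418,9.88750039])))
f=lambda L:np.array(L)/(800/210)+[215,110]
# model pts (left-hand), mirrored for right
ML=np.array([[9,4,140],[9,-4,140],[-25,4,140],[-25,-4,140],[25,36,8],[-25,36,8]])/1e3; MR=ML*[1,-1,1]
oL=f([[603,215],[643,215],[600,362],[634,360],[438,78],[440,228]]); oR=f([[170,218],[130,218],[180,360],[143,362],[345,78],[348,228]])
ct,cs=cam("top"),cam("scene")
def res(v,full=False):
    R=frame(None,v[6],v[7]); 
    a=proj(C,v[:3]+ML@R.T)-oL; b=proj(C,v[3:6]+MR@R.T)-oR
    if full: print(np.round(a,1).tolist(),np.round(b,1).tolist())
    return np.r_[a.ravel(),b.ravel(),(v[2]-.055)/.0015,(v[5]-.055)/.0015,(v[7]-.47)/.01]
r=least_squares(res,[.657,-.068,.055,.639,.035,.055,.174,.47]); v=r.x
res(v,True); print(np.round(v,4), "yaw deg",np.degrees(v[6]), "sep",np.hypot(*(v[:2]-v[3:5])))
R=frame(None,v[6],v[7])
for n,o in(("left",v[:3]),("right",v[3:6])):
    g=o+R@[-.008,0,.118]; print(n,"grip",g, "top px of near/far tip",proj(ct,o+np.array([[-.025,0,.14],[.009,0,.14]])@R.T),proj(cs,o+np.array([[-.025,0,.14],[.009,0,.14]])@R.T))
    D[n]=list(o)
D["ryaw"]=v[6]; D["lean"]=v[7]; json.dump(D,open("p.json","w"))
```

```text
[[-2.2, -0.6], [-2.8, -0.8], [-1.9, -0.3], [-1.4, 0.1], [6.2, 1.4], [6.6, 1.2]] [[-3.3, -0.5], [-2.0, -0.3], [-1.5, 0.1], [-0.6, -0.4], [5.0, 0.9], [6.2, 0.5]]
[ 0.6577 -0.0631  0.0585  0.6409  0.0394  0.0513  0.1951  0.4732] yaw deg 11.17908957410401 sep 0.10388623596531582
left grip [ 0.59697043 -0.06464919  0.15996103] top px of near/far tip [[323.06521881 212.47641401]
 [320.19579907 199.31537555]] [[324.60366958 170.23954983]
 [319.90002216 171.57981129]]
right grip [0.58014177 0.03786494 0.15272598] top px of near/far tip [[278.98133561 219.70323985]
 [275.53332299 206.72747871]] [[356.87504809 182.37267529]
 [352.79404917 184.03209887]]
```

```bash
sed -i "s/'zy'/'ZY'/" h.py
python3 - <<'E'
from h import *
C=cam("wrist",(np.array([0.51795764,-0.03006643,0.26520252]),np.array([179.98675452,-26.94087418,9.88750039])))
f=lambda L:np.array(L)/(800/210)+[215,110]
ML=np.array([[9,4,140],[9,-4,140],[-25,4,140],[-25,-4,140],[25,36,8],[-25,36,8]])/1e3; MR=ML*[1,-1,1]
oL=f([[603,215],[643,215],[600,362],[634,360],[438,78],[440,228]]); oR=f([[170,218],[130,218],[180,360],[143,362],[345,78],[348,228]])
ct,cs=cam("top"),cam("scene")
def res(v,full=False):
    R=frame(None,v[6],v[7]); 
    a=proj(C,v[:3]+ML@R.T)-oL; b=proj(C,v[3:6]+MR@R.T)-oR
    if full: print(np.round(a,1).tolist(),np.round(b,1).tolist())
    return np.r_[a.ravel(),b.ravel(),(v[2]-.055)/.0015,(v[5]-.055)/.0015,(v[7]-.47)/.01]
r=least_squares(res,[.657,-.068,.055,.639,.035,.055,.174,.47]); v=r.x
res(v,True); print(np.round(v,4), "yaw deg",np.degrees(v[6]), "sep",np.hypot(*(v[:2]-v[3:5])))
R=frame(None,v[6],v[7])
for n,o in(("left",v[:3]),("right",v[3:6])):
    g=o+R@[-.008,0,.118]; print(n,"grip",g, "top px",proj(ct,o+np.array([[-.025,0,.14],[.009,0,.14]])@R.T).round(1).tolist(),proj(cs,o+np.array([[-.025,0,.14],[.009,0,.14]])@R.T).round(1).tolist())
    D[n]=list(o)
D["ryaw"]=v[6]; D["lean"]=v[7]; json.dump(D,open("p.json","w"))
for n in("left","right"):
    for b in("blue","yellow"):
        for k in range(0,1): print(n,b,robot.inverse_kinematics([*D[b][:2],.2],[180,0,np.degrees(D[b][2])]))
E
```

```text
[[0.8, -0.0], [-0.1, -0.1], [-0.6, -0.3], [-0.3, 0.1], [0.5, 0.4], [-0.3, 0.1]] [[-0.4, -0.4], [0.5, -0.4], [-0.0, 0.6], [0.5, 0.1], [-0.5, 0.3], [-0.4, 0.0]]
[ 0.6579 -0.0543  0.0552  0.6398  0.0478  0.0552  0.1782  0.4762] yaw deg 10.207313452939383 sep 0.10373832387443932
left grip [ 0.59769181 -0.06518293  0.15642715] top px [[323.8, 212.2], [321.5, 199.0]] [[324.0, 171.2], [318.9, 172.3]]
right grip [0.57958287 0.03696258 0.15637438] top px [[279.7, 219.9], [276.8, 206.9]] [[356.4, 181.1], [351.9, 182.4]]
left blue [   8.03271476   38.1330431   -58.84928667   79.78063797   32.46042808
   79.93288253 -142.82894278]
left yellow [ 42.51593608  19.79322935 -18.01250002  91.80183035   6.42179973
  69.4235926  -54.60622448]
right blue [   8.03271476   38.1330431   -58.84928667   79.78063797   32.46042808
   79.93288253 -142.82894278]
right yellow [ 42.51593608  19.79322935 -18.01250002  91.80183035   6.42179973
  69.4235926  -54.60622448]
```

```bash
cat >> h.py <<'E'
def st(m=""): print(m,"t",round(robot.current_time_s(),2),"tcp",np.round(robot.current_tool_pos(),4),"rpy",np.round(robot.current_eef_rot(),2),"F",np.round(robot.current_contact_force(),1),"gap",round(float(robot.current_finger_gap()),3),"gf",round(float(robot.current_gripper_force()),1),flush=True)
def pick(n):
    o=[180,-np.degrees(D["lean"]),np.degrees(D["ryaw"])]; R=frame(None,D["ryaw"],D["lean"]); d=-R[:,2]
    g=np.array(D[n])+R@[-.008,0,.118]+.002*d
    fingers.gripper_to(.55,100)
    robot.move_to(list(g-.07*d),o)
    print("hit",robot.line_to(list(g),velocity=.1,f_stop=15)); st("at grip")
    fingers.gripper_to(0,100); st("closed")
    print("lift",robot.line_to(list(g-.12*d),velocity=.12)); st("lifted")
def binpos(b,x,y,z):
    return list(w(np.array([[x,y,z]]),D[b])[0])
E
python3 - <<'E'
from h import *
pick("right")
p=[.45,-.02,.35]; y=np.degrees(D["yellow"][2])
robot.move_to(p,[180,0,y]); st("mid")
im,C,pose=wrist("pics/w2.png")
robot.move_to(binpos("yellow",-.026,0,.27),[180,0,y]); st("above")
wrist("pics/w3.png")
E
```

```text
hit False
at grip t 4.93 tcp [0.5809 0.0367 0.1554] rpy [179.97 -27.36  10.18] F [-0.1 -1.   0.5] gap 0.552 gf 0.0
closed t 5.37 tcp [0.5808 0.0371 0.1553] rpy [179.97 -27.34  10.22] F [-1.9 -0.1  2. ] gap 0.083 gf 97.5
lift False
lifted t 6.52 tcp [0.5257 0.0274 0.26  ] rpy [-179.94  -27.15   10.2 ] F [-0.5  0.1 -2.8] gap 0.081 gf 97.5
mid t 7.29 tcp [ 0.4503 -0.0194  0.349 ] rpy [-1.7991e+02 -1.0000e-02  1.2200e+01] F [-1.2  0.6 -3. ] gap 0.08 gf 97.6
above t 8.4 tcp [ 0.4425 -0.2787  0.2705] rpy [-1.7994e+02 -1.2000e-01  1.2350e+01] F [ 0.2  1.  -2.9] gap 0.081 gf 97.6
```

View pics/w3.png

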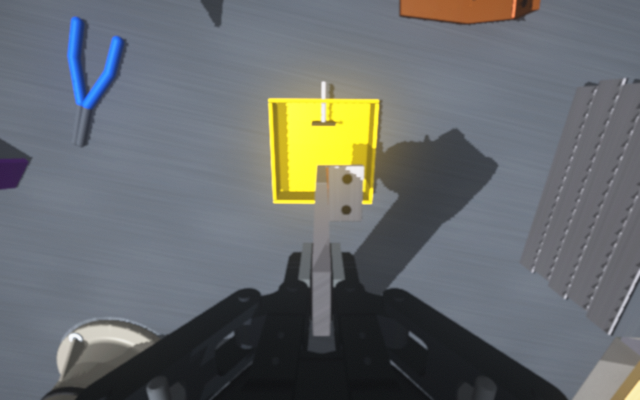

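The wrist view shows the right-hand bracket held square above the yellow bin. Its web is at col ~322, its foot is on the right, and the stop is at (323,123). Next I'll lower it, feel for the floor, then feel for the stop.

```bash
cat >> h.py <<'E'
def place(b):
    o=[180,0,np.degrees(D[b][2])]
    robot.line_to(binpos(b,-.026,0,.135),o,velocity=.12); st("near floor")
    h=robot.line_to(binpos(b,-.026,0,.108),velocity=.015,f_stop=5); robot.pause(.25); st(f"floor {h}")
    if not h: return
    z=float(robot.current_tool_pos()[2])
    robot.line_to(binpos(b,-.026,0,z+.002),velocity=.02); robot.pause(.2); st("raised")
    h=robot.line_to(binpos(b,.026,0,z+.002),velocity=.018,f_stop=4); st(f"stop {h}")
    robot.pause(.1); st()
    p=robot.current_tool_pos(); c,s=np.cos(D[b][2]),np.sin(D[b][2]); q=p-np.array([D[b][0],D[b][1],0])
    print("local tcp",c*q[0]+s*q[1],-s*q[0]+c*q[1])
E
python3 - <<'E'
from h import *
st()
C=cam("wrist",(np.array([.4425,-.2787,.2705]),np.array([-179.94,-.12,12.35])))
b=D["yellow"]
def loc(X): c,s=np.cos(b[2]),np.sin(b[2]); q=np.array(X)[:2]-b[:2]; return np.round([c*q[0]+s*q[1],-s*q[0]+c*q[1]],4)
print("stop",loc(onplane(C,(312,122.5),.045)),loc(onplane(C,(335.5,122.5),.045)))
for p in((268,98.5),(380.5,98.5),(273,204)): print("corner",loc(onplane(C,p,.048)))
place("yellow")
E
```

```text
t 8.45 tcp [ 0.4428 -0.2784  0.2709] rpy [-1.7998e+02 -1.3000e-01  1.2410e+01] F [-0.5  0.9 -2.2] gap 0.08 gf 97.6
stop [0.0359 0.0134] [ 0.036  -0.0146]
corner [0.0627 0.0638]
corner [ 0.0631 -0.0658]
corner [-0.0665  0.0646]
near floor t 9.72 tcp [ 0.442  -0.2814  0.1359] rpy [ 1.7992e+02 -8.0000e-02  1.2160e+01] F [ 0.4 -0.2 -3. ] gap 0.082 gf 97.6
floor True t 11.0 tcp [ 0.4412 -0.2809  0.1207] rpy [-1.7997e+02  1.0000e-02  1.2160e+01] F [0.7 0.8 5.2] gap 0.077 gf 98.7
raised t 11.54 tcp [ 0.4409 -0.2809  0.1222] rpy [-179.77    0.21   12.14] F [-0.1  0.2 -2.4] gap 0.081 gf 97.6
stop True t 13.12 tcp [ 0.4658 -0.2752  0.1214] rpy [-179.7     0.45   12.16] F [ 0.3 -0.2 -2.9] gap 0.086 gf 97.7
 t 13.22 tcp [ 0.4655 -0.2751  0.1211] rpy [-179.67    0.46   12.15] F [ 0.6  0.2 -0.1] gap 0.079 gf 98.2
local tcp -0.0010558955713874615 0.000784711059520738
```

Run:
```python
from h import *
b="yellow"
robot.line_to(binpos(b,-.003,.0,.1245),[180,0,np.degrees(D[b][2])],velocity=.02); robot.pause(.2); st("up")
for i in range(2):
    h=robot.line_to(binpos(b,.010,0,.1245),velocity=.012,f_stop=5); st(f"stop {h}"); robot.pause(.15); st()
    p=robot.current_tool_pos(); c,s=np.cos(D[b][2]),np.sin(D[b][2]); q=p-np.array([D[b][0],D[b][1],0])
    print("local tcp",c*q[0]+s*q[1],-s*q[0]+c*q[1])
    if i==0: robot.line_to(binpos(b,c*q[0]+s*q[1]-.003,0,.1245),velocity=.02); robot.pause(.15); st("back")
im,C,pose=wrist("pics/w4.png"); a=im[40:340,170:470][...,::-1]; cv2.imwrite("pics/w4c.png",cv2.resize(a,(600,600),interpolation=cv2.INTER_CUBIC))
```

```text
up t 13.78 tcp [ 0.4636 -0.2762  0.1243] rpy [-1.7998e+02  1.0000e-02  1.2160e+01] F [ 0.6 -1.1 -2.6] gap 0.079 gf 97.6
stop True t 14.35 tcp [ 0.4656 -0.2754  0.1231] rpy [-179.86    0.39   12.12] F [-0.7 -0.3 -3. ] gap 0.081 gf 97.7
 t 14.5 tcp [ 0.4646 -0.275   0.1221] rpy [-179.76    0.49   12.12] F [-0.3 -0.4 -3.5] gap 0.081 gf 97.7
local tcp -0.0018852700506353536 0.001108676472489198
back t 14.98 tcp [ 0.4619 -0.2766  0.1245] rpy [-179.8     0.48   12.11] F [ 0.3  0.9 -2.6] gap 0.077 gf 97.7
stop True t 15.71 tcp [ 0.4663 -0.2753  0.1231] rpy [-179.67    0.87   12.09] F [-0.3  0.2 -2.9] gap 0.083 gf 97.7
 t 15.86 tcp [ 0.4653 -0.2748  0.1221] rpy [-179.57    0.97   12.08] F [ 0.1  1.1 -3.4] gap 0.085 gf 97.7
local tcp -0.0011866596119202181 0.0011123462365885857
```

View pics/w4c.png

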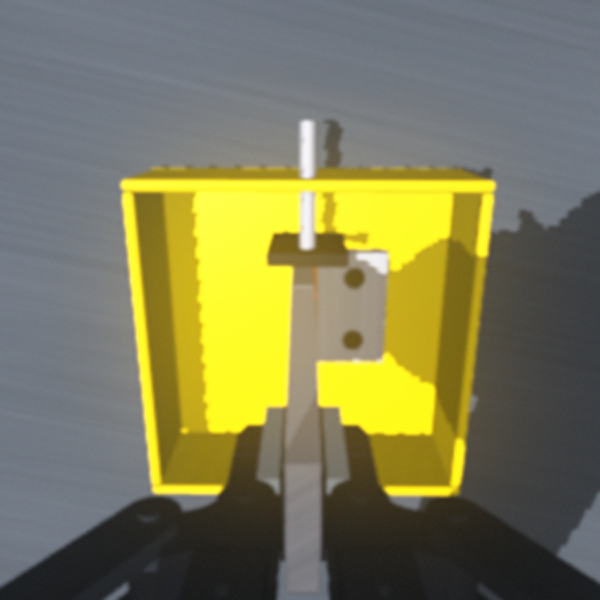

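Wrist crop: the low end sits against the stop at (307,250), with the web centred on it and square. Next I'll straighten the tool, lower to the floor, release and retreat.

```bash
cat >> h.py <<'E'
def setdown(b,x):
    o=[180,0,np.degrees(D[b][2])]
    robot.line_to(binpos(b,x-.001,0,.124),o,velocity=.02); robot.pause(.15)
    robot.line_to(binpos(b,x,0,.1235),o,velocity=.01); st("aligned")
    h=robot.line_to(binpos(b,x,0,.112),o,velocity=.012,f_stop=6); robot.pause(.3); st(f"floor {h}")
    fingers.gripper_to(.3); robot.pause(.1); st("open")
    p=robot.current_tool_pos(); robot.line_to([p[0],p[1],.26],velocity=.12); robot.pause(.1); st("up")
E
python3 - <<'E'
from h import *
setdown("yellow",-.0015)
im,C,pose=wrist("pics/w5.png"); a=im[40:340,170:470][...,::-1]; cv2.imwrite("pics/w5c.png",cv2.resize(a,(600,600),interpolation=cv2.INTER_CUBIC))
E
```

```text
aligned t 16.57 tcp [ 0.4654 -0.2758  0.1234] rpy [-179.99   -0.     12.17] F [-0.1  0.4 -3.4] gap 0.084 gf 97.6
floor True t 17.33 tcp [ 0.4654 -0.2759  0.1207] rpy [ 1.7999e+02 -1.0000e-02  1.2160e+01] F [-0.9  0.   5.9] gap 0.083 gf 98.8
open t 17.75 tcp [ 0.4637 -0.2752  0.1188] rpy [-1.7983e+02  1.7000e-01  1.2150e+01] F [-0.2  0.6  1.1] gap 0.301 gf 0.0
up t 19.18 tcp [ 0.4633 -0.275   0.2591] rpy [-179.78    0.22   12.16] F [-0.3  1.1  0.6] gap 0.301 gf 0.0
```

View pics/w5c.png

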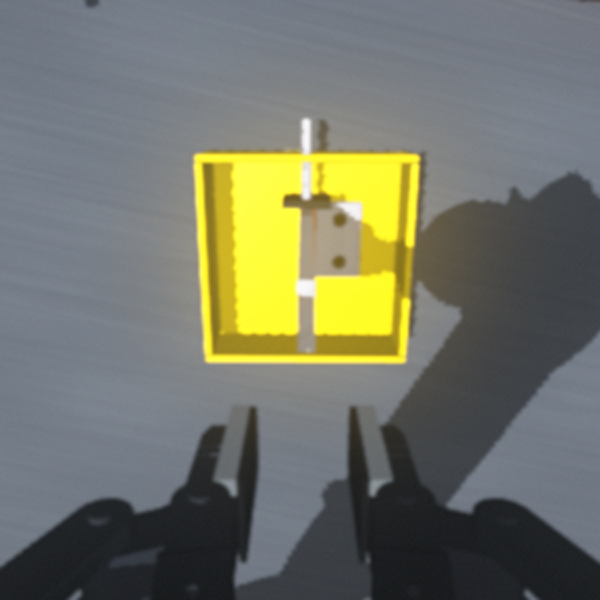

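The crop shows the right-hand bracket standing upright, square and centred against the stop at (307,200), and released. Next is the left-hand one, into the blue bin.

Run:
```python
from h import *
pick("left")
y=np.degrees(D["blue"][2])
robot.move_to([.47,.05,.33],[180,0,y]); st("mid")
robot.move_to(binpos("blue",-.026,0,.27),[180,0,y]); st("above")
print(robot.current_joint_positions())
im,C,pose=wrist("pics/w6.png"); a=im[40:340,170:470][...,::-1]; cv2.imwrite("pics/w6c.png",cv2.resize(a,(600,600),interpolation=cv2.INTER_CUBIC)); np.savez("w6.npz",p=pose[0],o=pose[1])
```

```text
hit False
at grip t 21.34 tcp [ 0.599  -0.0652  0.1552] rpy [179.98 -27.33  10.21] F [ 0.7 -0.4  0.1] gap 0.553 gf 0.0
closed t 21.78 tcp [ 0.5988 -0.0648  0.1555] rpy [179.97 -27.33  10.23] F [-3.1  0.1  5.4] gap 0.083 gf 97.8
lift False
lifted t 22.93 tcp [ 0.5438 -0.0745  0.2601] rpy [-179.92  -27.17   10.2 ] F [-0.6 -0.2 -2.9] gap 0.082 gf 97.6
mid t 23.73 tcp [0.4703 0.0492 0.329 ] rpy [-1.7999e+02  2.0000e-02 -2.0700e+00] F [-0.1 -1.1 -4.2] gap 0.078 gf 97.7
above t 24.63 tcp [0.524  0.26   0.2694] rpy [ 1.7984e+02 -1.0000e-02 -2.2500e+00] F [-0.3 -1.  -2.6] gap 0.084 gf 97.5
[   4.13946605   29.16776786  -50.51284579   77.11593084   22.34220487
   83.9434856  -137.29346858]
```

View pics/w6c.png

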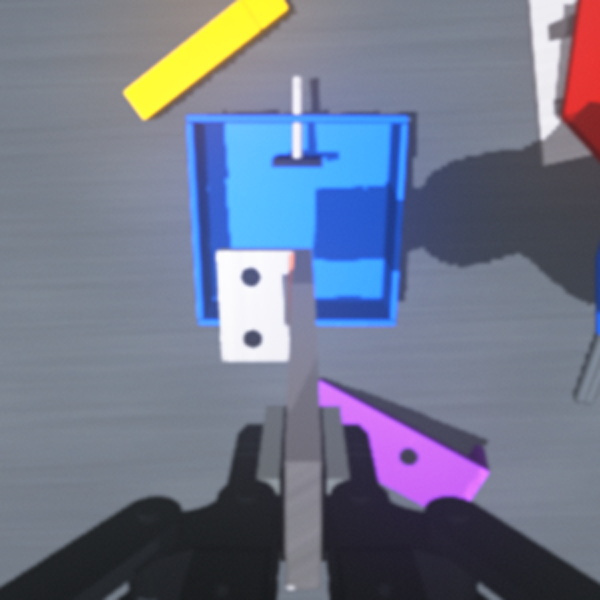

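The crop shows the left-hand bracket over the blue bin. The stop is at (297,160), the foot is on the left, and it is square. Now the same lowering and touch.

Run:
```python
from h import *
n=np.load("w6.npz"); C=cam("wrist",(n["p"],n["o"])); b=D["blue"]
def loc(u,z): 
    X=onplane(C,np.array(u)/2+[170,40],z); c,s=np.cos(b[2]),np.sin(b[2]); q=X-b[:2]; return np.round([c*q[0]+s*q[1],-s*q[0]+c*q[1]],4)
print("stop",loc((273,161),.045),loc((322,161),.045),"corners",[loc(u,.048) for u in((186,116),(411,116),(197,326),(398,326))])
B="blue"; o=[180,0,np.degrees(b[2])]
robot.line_to(binpos(B,-.026,0,.135),o,velocity=.12); st("near")
h=robot.line_to(binpos(B,-.026,0,.108),o,velocity=.015,f_stop=5); robot.pause(.25); st(f"floor {h}")
z=float(robot.current_tool_pos()[2])+.004
robot.line_to(binpos(B,-.026,0,z),o,velocity=.02); robot.pause(.2); st("raised")
h=robot.line_to(binpos(B,.026,0,z),o,velocity=.015,f_stop=5); st(f"stop {h}")
p=robot.current_tool_pos(); c,s=np.cos(b[2]),np.sin(b[2]); q=p-np.array([b[0],b[1],0]); print("local",c*q[0]+s*q[1],-s*q[0]+c*q[1])
robot.pause(.15); st()
im,C,pose=wrist("pics/w7.png"); a=im[40:340,170:470][...,::-1]; cv2.imwrite("pics/w7c.png",cv2.resize(a,(600,600),interpolation=cv2.INTER_CUBIC))
```

```text
stop [0.0373 0.0137] [ 0.0372 -0.0153] corners [array([0.0626, 0.063 ]), array([ 0.0622, -0.0661]), array([-0.0652,  0.0648]), array([-0.0658, -0.0651])]
near t 25.96 tcp [0.5236 0.2632 0.136 ] rpy [-1.7993e+02 -1.0000e-01 -2.0600e+00] F [ 0.3  0.7 -2.9] gap 0.076 gf 97.5
floor True t 27.22 tcp [0.523  0.2627 0.1212] rpy [ 1.80e+02  1.00e-02 -2.06e+00] F [-0.   0.9  5.8] gap 0.087 gf 99.1
raised t 27.88 tcp [0.5228 0.2625 0.1248] rpy [ 1.7998e+02  4.0000e-02 -2.0600e+00] F [-0.7 -0.4 -2.8] gap 0.083 gf 97.7
stop True t 29.84 tcp [0.5501 0.2612 0.1236] rpy [179.88   0.39  -2.03] F [-0.1  0.6 -4.2] gap 0.084 gf 97.7
local 0.001179120735374655 -0.0005153296586066538
 t 29.99 tcp [0.5494 0.2603 0.1223] rpy [179.78   0.5   -2.03] F [ 0.2  1.  -3.1] gap 0.082 gf 97.7
```

View pics/w7c.png

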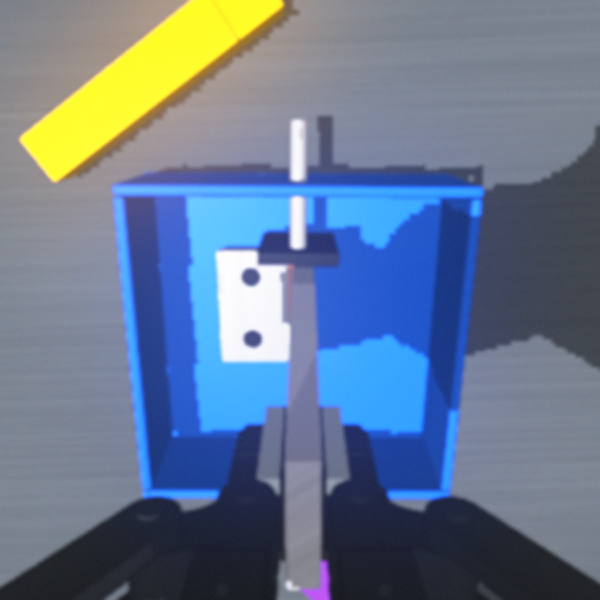

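The low end touches the blue stop at (298,250), with the web about 2 px off centre, which is within tolerance. Setting it down.

Run:
```python
from h import *
setdown("blue",.0005)
im,C,pose=wrist("pics/w8.png"); vision.grab_frame
t=vision.grab_frame("top"); 
a=cv2.resize(im[40:340,170:470][...,::-1],(400,400),interpolation=2); b=cv2.resize(t[170:300,160:440][...,::-1],(400,186),interpolation=2)
cv2.imwrite("pics/w8c.png",np.vstack([a,b]))
```

```text
aligned t 30.7 tcp [0.5496 0.2616 0.1234] rpy [180.     0.    -2.07] F [ 0.2  1.3 -2.3] gap 0.083 gf 97.7
floor True t 31.44 tcp [0.5497 0.2618 0.1212] rpy [-1.7999e+02 -3.0000e-02 -2.0600e+00] F [0.2 0.1 6.5] gap 0.087 gf 99.1
open t 31.86 tcp [0.5484 0.2606 0.1188] rpy [179.86   0.2   -2.06] F [-0.1  0.2 -0. ] gap 0.301 gf 0.0
up t 33.28 tcp [0.548  0.2602 0.259 ] rpy [179.83   0.26  -2.06] F [-0.  -0.2 -0.3] gap 0.302 gf 0.0
```

View pics/w8c.png

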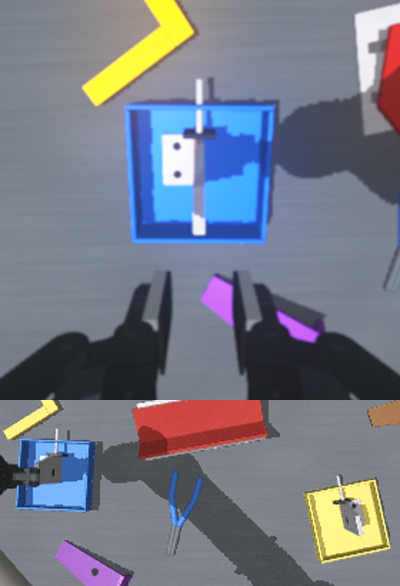

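Both brackets stand against their stops, blue at (200,130) in the wrist view and yellow in the top view. The rack is empty and the bystanders I can see haven't moved, so I'm handing in.

```bash
python3 -c "
from station import workorder
print(workorder.close_job())"
```

```text
the job is handed in; nothing more can be done
None
```

I handed the job in at about 33 s of the 64 s: the left-hand bracket stands in the blue bin and the right-hand one in the yellow bin, each upright, square and released against the middle of its stop in the last pictures; no verdict was returned.

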